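Pack the bronze mount boss down and cover its box

TASK

Take the bronze mount off the leaning study stand and lay it in the fitted recess of the white storage box with its round boss down, so that the plate lies flat and fully home; set it down, do not let it drop. Then put the loose cover on the box so that both pins come up through its two holes and it lies flush on the rim all round. Leave the tool jar, the caliper and the small sample box where they are.

Things in the scene. Friction and masses are not known exactly. Their poses are not given: they have to be found in the camera images.
- mount: loose cast plate of dull green-brown bronze, 110 (x) x 60 (y) x 8 mm, 0.45 kg; ends alike. Origin: plate centre, mid-thickness. z: out of its plain back; a round boss 30 mm across stands out 12 mm from the other face (-z). At first it leans on the stand, back outward, boss between the rails, x up the slope, z 60 degrees off vertical, centre 86 mm up; long edges overhang the rails by 5 mm
- boss_tip (a point): centre of the boss's end, 16 mm from the mount's origin along its -z
- stand: plain aluminium study stand, fixed: two rails 6 mm wide, 22 mm either side of its middle, leaning back 30 degrees from upright, small ledges at their feet, base 115 x 70 x 7 mm; 130 mm high. Origin on the desk below the centre of the mount resting on it. z up; the mount leans on its -x side; y along its width
- box: fixed white box 200 (x) x 150 (y) x 34 mm; origin at centre of underside, z up. Central recess 116 x 66 mm, 12 mm deep, its dark floor with a 38 mm square well 16 mm deeper for the boss. A thumb cut-out 56 mm wide (x) in each long side runs from recess to outside, down to 6 mm above the desk. Steel pins, 10 mm diameter, 16 mm high, tapered, stand on the rim at x = +80 and -80 mm, y = 0
- recess (a point): where the mount's origin is when it lies home in the recess: centre of the box, 26 mm above the desk; axes as the box
- cover_seat (a point): centre of the box at rim height, 34 mm above the desk: where the cover's origin is when the cover is seated; axes as the box
- cover: loose white plate 200 (x) x 150 (y) x 6 mm, 0.22 kg, lying flat on the desk. Origin at the centre of its underside, z up. Two holes 14 mm in diameter at x = +80 and -80 mm, y = 0. A pale wooden grip bar 70 (x) x 22 (y) mm stands on its centre, 28 mm high, its top 34 mm above the origin. Either way round will do
- tool_jar: glass jar 76 mm wide, 90 mm high, with hand tools sticking out to 190 mm; bystander. Origin at the centre of its underside
- caliper: steel caliper 200 mm long (y), 12 mm high, lying flat; bystander. Origin under its middle
- sample_box: small card box 84 x 104 x 30 mm; bystander. Origin at the centre of its underside
There are look-alikes about, which are no part of the job. There is more than one size of the mount; the one meant has the size given above.

How it is judged:
By the outcome, as a careful person would: the job done as asked, in the order asked, and still so for the second after the job is handed in, with the robot touching nothing.
It also fails if it takes over 61 s, if anything falls off the work surface, if the arm or the gripper's body presses on something with over 40 N, if the wrist force passes 120 N, or if a joint passes its speed limit or range.

ROBOT

A 7-joint arm with a two-finger parallel gripper is mounted at the origin on the work surface. World frame = base frame: x ahead of the robot, y to its left, z up, the work surface at z = 0. Lengths are in m, angles in rad, forces in N, time in s.
With the tool pointing down it reaches from about 0.425 to 0.875 m from the base axis. Payload 4.7 kg.
Tool frame: the origin (TCP) lies at the very end of the fingers, on their centre line; the grasp point (between the pads) lies 19 mm behind it; y points along the fingers, x is the direction in which the jaws open and shut, and the axes are right-handed (so a half turn about y gives the same grasp; the last joint's range is limited). The gripper opens to 85 mm and grips with 20 to 120 N. Pads are 22 mm wide; open, the fingers measure 114 mm over their backs; the gripper's body (76 mm by 85 mm) begins 54 mm behind the grasp point. The pads swing forward as they close: fully open they stand 13 mm farther back than shut.
Start: joints at [1.248, 0.321, -0.07, 1.45, 0.023, 1.371, -0.057], TCP at [0.215, -0.614, 0.231] pointing down, gripper open.
Joint ranges: [-2.86, 2.86], [-0.3, 2.09], [-1.38, 1.24], [0.06, 2.45], [-1.56, 4.7], [0.09, 2.05], [-2.69, 2.69]. Speed limits (rad/s): [2.57, 2.57, 3.14, 3.14, 3.14, 3.14, 3.14].

INTERFACE

Orientations are given as a 3x3 rotation matrix whose columns are the frame's x, y, z axes.
In Python, from station import ctrl, eyes, trace gives the robot as it stands.
- The arm moves only by the shell command python3 -m creep 'ROWS' [FORCE]. ROWS is JSON, a list of rows, each a list of 3 entries, a list of its own where there are three numbers: the turn, a rotation vector about the world's x, y, z in rad, then the shift along the world's x, y, z in mm, then the opening in per cent of the stroke, from 0 (shut) to 100 (fully open). In form: [[[ax, ay, az], [x, y, z], gripper], ...]. A call has 1 to 20 rows; each row is the pose to reach, as a shift and turn from the pose measured when the call began; what a row does not reach only later rows make up. A row lasts 1/8 s, in which the tool goes at most 62.5 mm and 10.7 degrees, less where a joint would pass 70% of its speed; a pose out of reach is approached as far as the arm can. A call with a gripper value outside its range is refused whole. The fingers move at their own pace and stop on an object; FORCE is the grip in N (left out, the last holds). Time passes only in rows, so rows that repeat a pose let the fingers close. It gives the time, the measured TCP pose, the force and the opening at its end, in the units of the state.
- ctrl.read_state(): the state, without advancing time (a new reading comes with each control period).
- eyes.capture(name): name is "scene" or "top" or "wrist"; returns a dict with "img" (480x640x3 uint8, red, green, blue), "fx", "fy", "cx", "cy" (pixels), "k1" (the pictures are not rectified: a ray, as slopes to the right and down, at radius r is drawn at 1 + k1 r^2 times it, then the intrinsics apply), "rvec" (rotation vector, rad) and "tvec" (3), from world to camera coordinates, as OpenCV has them. Camera axes: x right, y down, z forward; pixel columns grow to the right and rows downward; lengths in m; the calibration is good to about 2 mm. A picture is of the moment at which its call begins. There is no depth.
- ctrl.sign_off(): hands the job in, once; it reports no verdict.
Trained networks look in a picture, given as the dict that the camera call returned (one of the last four; its "shot" number tells which), for a name from the list of things; names that differ only in an ending like _2 or _b are one class to them, and where a whole thing is asked for, a point or a joint stands for the part that bears it (a point fixed in the world has none). Each returns a list of dicts, best first, with "p" (0 to 1); they miss things now and then, are a little off and sometimes report something else, mostly with a low value. They report only what shows in the picture. A call takes as long as a camera call. They do not tell look-alikes from the thing itself.
- trace(picture, thing): "pixels" (480x640 bool, what is visible of it) and "centre" ([row, column] in pixels, amid what is visible of it).
The state is a dict: "time_s": time; "joints": joint angles; "qd": joint speeds; "joint_torque": joint torques, N m; "eef_pos": TCP position; "orientation": TCP orientation; "ft_force": force on the tool from outside, world axes, zero at the start; "torque": the same for the moment, N m; "grip_width": finger opening in m.
Only numpy, scipy, OpenCV 4.12 (cv2) and the standard library are available. Lean on these libraries where they do the work, as an engineer would, in place of code of your own. Each camera call takes 0.05 s, during which the arm holds its last target. There are 200 camera calls.

## Working session

There is one attempt and no reset: what is moved stays moved. The work goes in short steps, Python scripts to look and compute and a shell command to move; the robot and the scene stay as the last step left them, time stands still between calls to the robot, and variables do not carry over. Pictures are saved under pics/ and viewed, about 8 in all and at most 12, crops included, and the job is handed in when it is done.

```bash
ls; mkdir -p pics
cat > h.py <<'E'
import numpy as np, cv2
from station import ctrl, eyes, trace
def cap(n,f=None):
    p=eyes.capture(n)
    if f: cv2.imwrite(f'pics/{f}.png',p['img'][:,:,::-1])
    return p
def RT(p):
    R=cv2.Rodrigues(np.array(p['rvec'],float))[0]; return R,np.array(p['tvec'],float).ravel()
def ray(p,u,v):
    x,y=(u-p['cx'])/p['fx'],(v-p['cy'])/p['fy']; a,b=x,y
    for _ in range(20):
        s=1+p['k1']*(a*a+b*b); a,b=x/s,y/s
    R,t=RT(p); return -R.T@t, R.T@np.array([a,b,1.])
def atz(p,u,v,z):
    c,d=ray(p,u,v); return c+d*(z-c[2])/d[2]
def proj(p,X):
    R,t=RT(p); c=np.atleast_2d(X)@R.T+t; a=c[:,:2]/c[:,2:]
    a=a*(1+p['k1']*(a**2).sum(1,keepdims=True)); return a*[p['fx'],p['fy']]+[p['cx'],p['cy']]
E
python3 - <<'E'
from h import *
np.set_printoptions(precision=4,suppress=True)
s=ctrl.read_state();print(s['time_s'],s['eef_pos'],s['orientation'],s['grip_width'])
for n in ['scene','top']:
    p=cap(n,n); print(n,ray(p,320,240))
    for t in ['mount','stand','box','cover','tool_jar','caliper','sample_box']:
        for d in trace(p,t)[:4]:
            u=d['centre'][1],d['centre'][0]; print(n,t,round(d['p'],2),np.round(u),d['pixels'].sum(),atz(p,*u,0.02))
a=[cv2.imread(f'pics/{n}.png') for n in ['scene','top']]
E
```

```text
pics
0.0 [ 0.2146 -0.613   0.2302] [[ 0.3305 -0.0007  0.9438]
 [-0.9438  0.0018  0.3305]
 [-0.0019 -1.     -0.0001]] 0.08523122755711975
scene (array([ 1.1867, -0.3324,  1.1457]), array([-0.4693,  0.2834, -0.8364]))
scene mount 0.85 [418. 173.] 308 [0.5082 0.4098 0.02  ]
scene mount 0.65 [198. 308.] 4560 [ 0.5653 -0.3051  0.02  ]
scene mount 0.53 [375. 156.] 279 [0.3908 0.344  0.02  ]
scene stand 0.97 [393. 196.] 907 [0.538 0.299 0.02 ]
scene stand 0.47 [362. 314.] 895 [0.7894 0.0209 0.02  ]
scene box 0.73 [297. 225.] 3921 [0.4804 0.0235 0.02  ]
scene cover 0.79 [197. 307.] 4436 [ 0.5615 -0.3057  0.02  ]
scene tool_jar 0.67 [264. 356.] 1537 [ 0.7553 -0.2253  0.02  ]
scene caliper 0.95 [364. 313.] 966 [0.7885 0.0274 0.02  ]
scene sample_box 0.9 [418. 269.] 1413 [0.7627 0.214  0.02  ]
top (array([0.4576, 0.0393, 1.1837]), array([ 0.1261,  0.0104, -0.9921]))
top mount 0.9 [200. 328.] 555 [0.3964 0.3446 0.02  ]
top mount 0.61 [212. 280.] 763 [0.5107 0.3181 0.02  ]
top mount 0.61 [170. 288.] 527 [0.4935 0.4215 0.02  ]
top stand 0.68 [224. 264.] 655 [0.5492 0.2865 0.02  ]
top box 0.62 [332. 292.] 5155 [0.478  0.0234 0.02  ]
top box 0.6 [210. 281.] 736 [0.508  0.3212 0.02  ]
top cover 0.78 [461. 264.] 4729 [ 0.5411 -0.2958  0.02  ]
top tool_jar 0.64 [432. 164.] 1107 [ 0.7962 -0.2343  0.02  ]
top caliper 0.8 [324. 175.] 823 [0.769 0.04  0.02 ]
top sample_box 0.96 [259. 181.] 1398 [0.7562 0.2035 0.02  ]
```

View pics/scene.png

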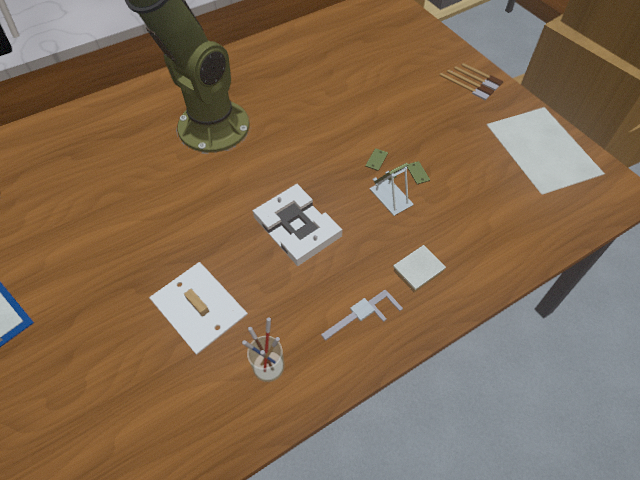

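View pics/top.png

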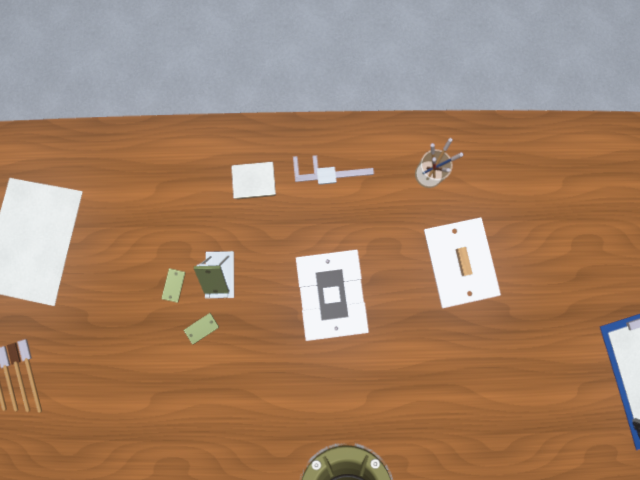

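Scene view: the mount sits on the stand at about (390,180), with two small green look-alikes lying flat at (376,158) and (418,172). The box is at (297,222), the cover at (198,306) and the jar at (264,358). Top view: the mount is at (212,279), the box at (332,295) and the cover at (462,262). Next I'll fit the poses to the masks.

```bash
cat > fit.py <<'E'
from h import *
from scipy.optimize import minimize
from scipy.spatial.transform import Rotation as Ro
def rect(sx,sy,z=0): return np.array([[-sx,-sy,z],[sx,-sy,z],[sx,sy,z],[-sx,sy,z]])/2+[0,0,0]
def cuboid(sx,sy,z0,z1):
    a=rect(sx,sy); return np.vstack([a+[0,0,z0],a+[0,0,z1]])
def hull(p,X):
    m=np.zeros((480*4,640*4),np.uint8); h=cv2.convexHull(proj(p,X).astype(np.float32)*4+1.5)
    cv2.fillConvexPoly(m,h.astype(int),1); return cv2.resize(m.astype(np.float32),(640,480),interpolation=cv2.INTER_AREA)
def place(X,x,y,z,yaw,R0=np.eye(3)): return X@(Ro.from_euler('z',yaw).as_matrix()@R0).T+[x,y,z]
def fit(views,X,z,x0,R0=np.eye(3)):
    f=lambda q:sum(np.abs(hull(p,place(X,q[0],q[1],z,q[2],R0))-m).sum()/ m.sum() for p,m in views)
    best=min((minimize(f,[x0[0],x0[1],y],method='Nelder-Mead',options=dict(initial_simplex=[[x0[0],x0[1],y],[x0[0]+.02,x0[1],y],[x0[0],x0[1]+.02,y],[x0[0],x0[1],y+.25]],xatol=1e-4)) for y in x0[2]),key=lambda r:r.fun)
    return best.x,best.fun
# mount: x up slope, z outward (stand -x) 60 deg off vertical
c,s=np.cos(np.pi/6),np.sin(np.pi/6)
RM=np.array([[s,0,-c],[0,-1,0],[c,0,s]]); RM[:,1]=np.cross(RM[:,2],RM[:,0])
E
python3 - <<'E'
from fit import *
np.set_printoptions(precision=4,suppress=True)
P={n:cap(n) for n in ['scene','top']}
def get(n,t,near):
    L=[d for d in trace(P[n],t) if np.hypot(d['centre'][1]-near[0],d['centre'][0]-near[1])<25]
    return L[0]['pixels'].astype(np.float32) if L else None
B={n:get(n,'box',k) for n,k in [('scene',(297,225)),('top',(332,292))]}
C={n:get(n,'cover',k) for n,k in [('scene',(197,307)),('top',(461,264))]}
M=get('top','mount',(212,280))
for nm,D,h,x0 in [('box',B,.034,(.48,.02,(-.1,.1))),('cover',C,.006,(.55,-.3,(-.2,.2)))]:
    X=cuboid(.2,.15,0,h)
    for v in (['scene'],['top'],['scene','top']):
        print(nm,v,fit([(P[n],cv2.morphologyEx(D[n],cv2.MORPH_CLOSE,np.ones((15,15)))) for n in v],X,0,x0))
print('mount',fit([(P['top'],M)],cuboid(.11,.06,-.004,.004),.086,(.48,.30,(-.3,.0,.3)),RM))
def crop(n,u,v,f):
    a=P[n]['img'][v-40:v+40,u-50:u+50,::-1]; return cv2.resize(a,None,fx=4,fy=4,interpolation=cv2.INTER_CUBIC)
cv2.imwrite('pics/crop.png',np.vstack([np.hstack([crop('scene',393,190,0),crop('top',212,280,0)])]))
E
```

```text
box ['scene'] (array([0.473 , 0.0258, 0.1051]), np.float64(0.0506553091108799))
box ['top'] (array([0.4712, 0.0264, 0.1116]), np.float64(0.02137599140405655))
box ['scene', 'top'] (array([0.4723, 0.0262, 0.1119]), np.float64(0.07887250185012817))
cover ['scene'] (array([ 0.5481, -0.2996,  0.1883]), np.float64(0.034538041800260544))
cover ['top'] (array([ 0.5479, -0.3021,  0.1964]), np.float64(0.029684847220778465))
cover ['scene', 'top'] (array([ 0.5477, -0.3011,  0.1961]), np.float64(0.06965550780296326))
mount (array([ 0.5085,  0.302 , -0.0067]), np.float64(0.0525641031563282))
```

View pics/crop.png

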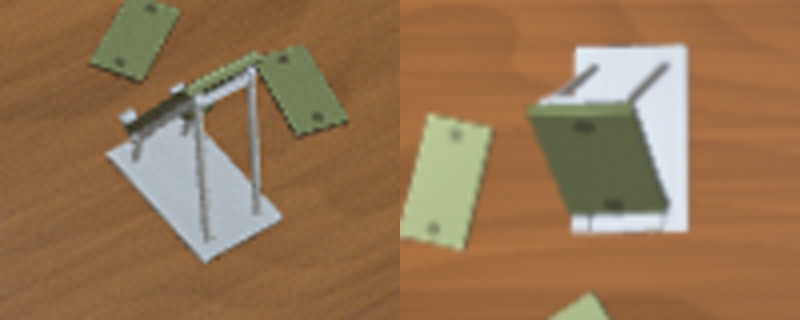

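The crop shows the mount's back facing the robot (-x) and sloping up, with the yaw close to 0. The two look-alikes are lying flat beside the stand. I'll move to a tilted pre-grasp pose.

```bash
python3 -m creep '[[[0,0,-0.337],[265,363,120],100],[[0,0,-0.337],[265,363,120],100],[[0,0,-0.337],[265,363,120],100],[[0,0,-0.337],[265,363,120],100],[[0,0,-0.337],[265,363,120],100],[[0,0,-0.337],[265,363,120],100],[[0,0,-0.337],[265,363,120],100],[[0.176,-1.037,-0.305],[195,915,20],100],[[0.176,-1.037,-0.305],[195,915,20],100],[[0.176,-1.037,-0.305],[195,915,20],100],[[0.176,-1.037,-0.305],[195,915,20],100],[[0.176,-1.037,-0.305],[195,915,20],100],[[0.176,-1.037,-0.305],[195,915,20],100],[[0.176,-1.037,-0.305],[195,915,20],100],[[0.176,-1.037,-0.305],[195,915,20],100],[[0.176,-1.037,-0.305],[195,915,20],100],[[0.176,-1.037,-0.305],[195,915,20],100],[[0.176,-1.037,-0.305],[195,915,20],100],[[0.176,-1.037,-0.305],[195,915,20],100]]'
python3 - <<'E'
from fit import *
np.set_printoptions(precision=4,suppress=True)
s=ctrl.read_state();print(s['time_s'],s['eef_pos'],s['orientation'],s['joints'],s['ft_force'])
p=cap('wrist','w1')
L=trace(p,'mount')
for d in L[:3]:print(d['p'],d['centre'],d['pixels'].sum())
print(proj(p,place(rect(.11,.06,.004),.5085,.302,.086,-.007,RM)))
m=L[0]['pixels'].astype(np.float32)
print(fit([(p,m)],cuboid(.11,.06,-.004,.004),.086,(.5085,.302,(-.2,0,.2)),RM))
E
```

```text
time_s: 3.52
eef_pos: [0.5302, 0.0864, 0.1524]
orientation: [[-0.038, 0.709, 0.704], [-0.999, -0.033, -0.021], [0.009, -0.705, 0.71]]
ft_force: [1.2, -1.7, 2.0]
grip_width: 0.0852
3.525 [0.5302 0.0864 0.1524] [[-0.0381  0.7089  0.7043]
 [-0.9992 -0.0331 -0.0208]
 [ 0.0085 -0.7046  0.7096]] [ 0.1976 -0.3016 -0.5594  2.4431  0.6015  0.2755 -2.5318] [ 1.1659 -1.74    2.0414]
[[  -2.1103  468.7548]
 [-112.2615  330.1649]
 [-233.2217  330.1141]
 [-100.4679  467.1569]]Traceback (most recent call last):
  File "<stdin>", line 8, in <module>
IndexError: list index out of range
```

View pics/w1.png

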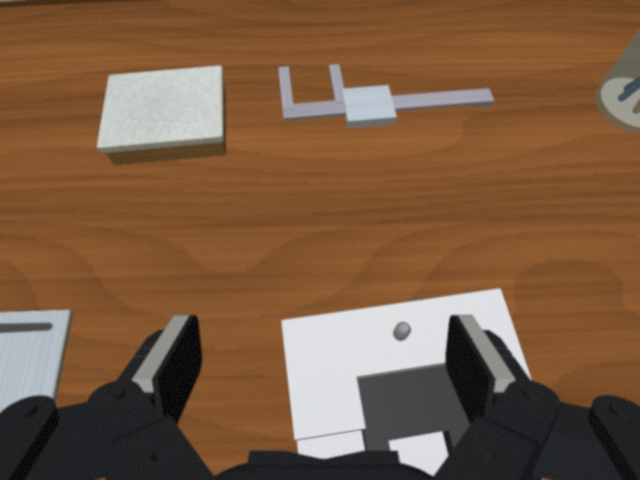

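The wrist picture shows the box and the stand's base, but the mount is out of view to the left. The arm stopped at its joint 2 and joint 4 limits. I'll take a smaller tilt (40°) with the half-turned grasp, and approach from above.

```bash
cat >> h.py <<'E'
from scipy.spatial.transform import Rotation as Ro
def tool(x,y):
    x=np.array(x,float);y=np.array(y,float);y/=np.linalg.norm(y);x-=y*(x@y);x/=np.linalg.norm(x);return np.c_[x,y,np.cross(x,y)]
def rel(R,pos,s=None):
    s=s or ctrl.read_state(); print('turn',np.round(Ro.from_matrix(R@np.array(s['orientation']).T).as_rotvec(),3),'shift',np.round((np.array(pos)-s['eef_pos'])*1000,1))
E
python3 - <<'E'
from h import *
rel(tool([1,0,0],[0,0,-1]),[.53,.2,.30])
rel(tool([0,1,0],[.643,0,-.766]),[.523,.302,.25])
E
```

```text
turn [-0.598  0.637  1.505] shift [  0.6 110.9 148.7]
turn [ 2.116 -0.048 -2.303] shift [ -6.4 212.9  98.7]
```

```bash
python3 -m creep '[[[-0.598,0.637,1.505],[0,111,149],100],[[-0.598,0.637,1.505],[0,111,149],100],[[-0.598,0.637,1.505],[0,111,149],100],[[-0.598,0.637,1.505],[0,111,149],100],[[-0.598,0.637,1.505],[0,111,149],100],[[-0.598,0.637,1.505],[0,111,149],100],[[-0.598,0.637,1.505],[0,111,149],100],[[-0.598,0.637,1.505],[0,111,149],100],[[-0.598,0.637,1.505],[0,111,149],100],[[2.116,-0.048,-2.303],[-6,213,99],100],[[2.116,-0.048,-2.303],[-6,213,99],100],[[2.116,-0.048,-2.303],[-6,213,99],100],[[2.116,-0.048,-2.303],[-6,213,99],100],[[2.116,-0.048,-2.303],[-6,213,99],100],[[2.116,-0.048,-2.303],[-6,213,99],100],[[2.116,-0.048,-2.303],[-6,213,99],100],[[2.116,-0.048,-2.303],[-6,213,99],100],[[2.116,-0.048,-2.303],[-6,213,99],100],[[2.116,-0.048,-2.303],[-6,213,99],100],[[2.116,-0.048,-2.303],[-6,213,99],100]]'
python3 - <<'E'
from fit import *
np.set_printoptions(precision=4,suppress=True)
s=ctrl.read_state();print(s['joints'])
p=cap('wrist','w2')
L=trace(p,'mount')
for d in L[:3]:
    print(d['p'],d['centre'],d['pixels'].sum())
    print(fit([(p,d['pixels'].astype(np.float32))],cuboid(.11,.06,-.004,.004),.086,(.5085,.302,(-.2,0,.2)),RM))
print(proj(p,place(rect(.11,.06,.004),.5085,.302,.086,-.007,RM)))
E
```

```text
time_s: 6.12
eef_pos: [0.523, 0.2999, 0.2493]
orientation: [[0.003, 0.641, -0.767], [1.0, -0.002, 0.002], [-0.001, -0.767, -0.641]]
ft_force: [0.3, 0.5, -0.9]
grip_width: 0.0856
[-0.8307 -0.125  -0.0299  2.0716  0.7111  0.837   0.3144]
0.88 [62.0, 328.6] 13760
(array([0.5063, 0.3035, 0.0114]), np.float64(0.019526707008481026))
0.67 [1.5, 494.5] 333
(array([0.4196, 0.3576, 0.0222]), np.float64(1.0))
0.51 [193.1, 250.2] 6110
(array([0.4196, 0.3576, 0.0222]), np.float64(1.0))
[[272.4419 -69.7003]
 [270.2812 124.1162]
 [381.8177 124.4433]
 [380.1805 -69.1939]]
```

View pics/w2.png

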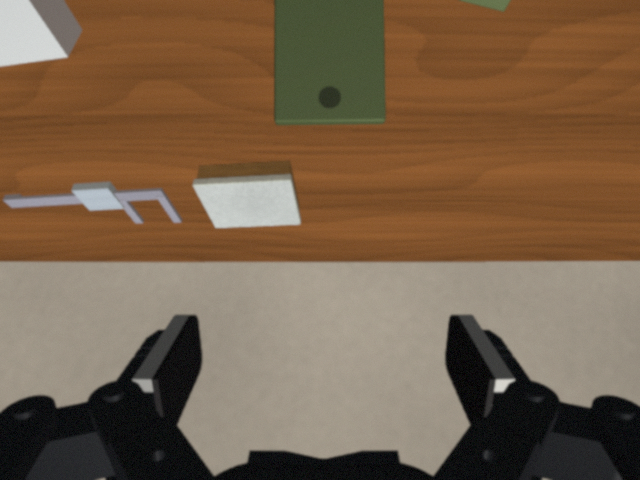

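The wrist picture shows the mount at the top of the frame, cols 275–385, with its upper edge at row 123. That matches the projection from the fit. Now I'll descend and grip.

```bash
python3 -m creep '[[[0,0,0],[-5,3,-50],100],[[0,0,0],[-5,3,-95],100],[[0,0,0],[-5,3,-130],100],[[0,0,0],[-5,3,-155],100],[[0,0,0],[-5,3,-170],100],[[0,0,0],[-5,3,-176],100],[[0,0,0],[-5,3,-176],100],[[0,0,0],[-5,3,-176],60],[[0,0,0],[-5,3,-176],40],[[0,0,0],[-5,3,-176],0],[[0,0,0],[-5,3,-176],0],[[0,0,0],[-5,3,-176],0],[[0,0,0],[-5,3,-176],0]]' 60
python3 - <<'E'
from h import *
p=cap('wrist','w3'); q=cap('scene')
a=cv2.resize(q['img'][140:230,330:450,::-1],(640,480),interpolation=cv2.INTER_CUBIC)
cv2.imwrite('pics/g.png',cv2.resize(np.hstack([p['img'][:,:,::-1],a]),(800,300)))
E
```

```text
time_s: 7.85
eef_pos: [0.5192, 0.3041, 0.0758]
orientation: [[0.004, 0.643, -0.765], [1.0, -0.002, 0.004], [0.002, -0.765, -0.643]]
ft_force: [-3.5, -2.5, 5.4]
grip_width: 0.0585
```

View pics/g.png

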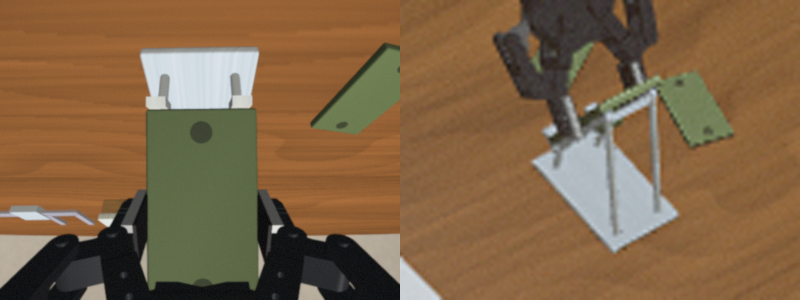

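The grip looks sound: the fingers are on both long edges and the opening is 58.5 mm. I'll lift the mount outward, carry it and turn it level above the box.

```bash
python3 -m creep '[[[0,0,0],[-9,0,5],0],[[0,0,0],[-24,0,14],0],[[0,0,0],[-36,0,25],0],[[0,0,0],[-36,0,70],0],[[0,0,0],[-36,0,120],0],[[-0.061,1.046,0.106],[-40,-60,150],0],[[-0.061,1.046,0.106],[-40,-110,160],0],[[-0.061,1.046,0.106],[-45,-160,160],0],[[-0.061,1.046,0.106],[-50,-210,150],0],[[-0.061,1.046,0.106],[-50,-250,140],0],[[-0.061,1.046,0.106],[-50,-278,130],0],[[-0.061,1.046,0.106],[-50,-278,120],0],[[-0.061,1.046,0.106],[-50,-278,110],0],[[-0.061,1.046,0.106],[-50,-278,110],0]]'
python3 - <<'E'
from fit import *
np.set_printoptions(precision=4,suppress=True)
s=ctrl.read_state();print(s['joints'],s['orientation'])
w=cap('wrist','w4'); q=cap('scene'); t=cap('top')
b=[cv2.resize(q['img'][170:270,230:350,::-1],(600,500),interpolation=cv2.INTER_CUBIC),cv2.resize(w['img'][:,:,::-1],(667,500))]
cv2.imwrite('pics/h.png',cv2.resize(np.hstack(b),(800,316)))
RC,tc=RT(w);print('cam',-RC.T@tc)
for d in trace(w,'mount')[:2]:
    print(d['p'],d['centre'],d['pixels'].sum()); np.save('mm.npy',d['pixels'])
E
```

```text
time_s: 9.7
eef_pos: [0.4678, 0.0272, 0.1851]
orientation: [[-0.115, -0.34, -0.934], [0.993, -0.041, -0.107], [-0.002, -0.94, 0.342]]
ft_force: [-0.5, 0.0, -5.1]
grip_width: 0.0585
[-0.5922  0.2611  0.5594  1.7093 -0.1046  1.5598  1.6811] [[-0.1148 -0.3395 -0.9336]
 [ 0.9934 -0.041  -0.1072]
 [-0.0019 -0.9397  0.342 ]]
cam [0.44   0.0247 0.3458]
0.61 [313.0, 321.0] 49618
```

View pics/h.png

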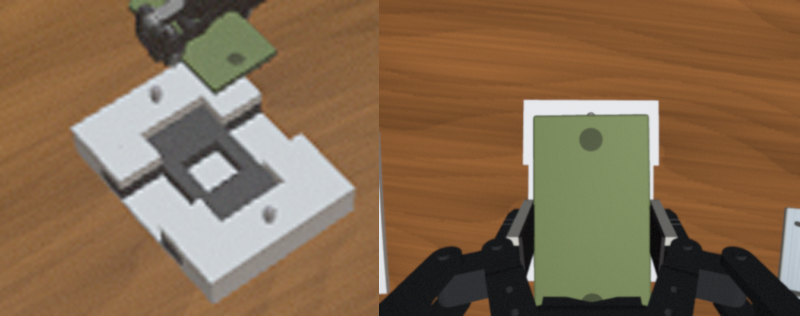

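The left crop shows the empty recess and both pins. The wrist view shows the plate held symmetrically, with the box just behind it. I'll refine the box centre and the mount's pose in the hand.

```bash
cat > ref.py <<'E'
from fit import *
np.set_printoptions(precision=4,suppress=True)
q=cap('scene');t=cap('top')
# recess floor (dark) fit in scene: render white/dark model: dark floor rect minus well at z=.022
g=cv2.cvtColor(q['img'],cv2.COLOR_RGB2GRAY).astype(float)
mask=np.zeros_like(g); dark=((g<100)).astype(np.float32)
# silhouette of box with narrow ROI, and pins by grey blobs
for n,pts in [('scene',[(271.1-10.3+0,188.5),(283.7,212.9)])]: pass
def blob(p,u,v,r=5):
    a=cv2.cvtColor(p['img'],cv2.COLOR_RGB2GRAY).astype(float)[v-r:v+r+1,u-r:u+r+1]
    w=np.clip(np.median(a)-12-a,0,None); yy,xx=np.mgrid[-r:r+1,-r:r+1]; return u+(w*xx).sum()/w.sum(),v+(w*yy).sum()/w.sum(),w.sum()
X=lambda b:place(np.array([[.08,0,.042],[-.08,0,.042]]),*b[:2],0,b[2])
b=(.472,.0262,.112)
for n,p in [('scene',q),('top',t)]:
    for e,w in zip(X(b),proj(p,X(b))):
        u,v,s=blob(p,*np.round(w).astype(int)); print(n,'pin pred',w,'got',u,v,s,'world err mm',(atz(p,u,v,.042)-e)[:2]*1000)
# well white square at z=.006 inside dark floor
w=proj(q,[[b[0],b[1],.022]])[0]; print('centre px',w)
corn=place(rect(.116,.066,.022),*b[:2],0,b[2]); 
im=q['img'][170:270,230:350,::-1].copy(); im=cv2.resize(im,None,fx=6,fy=6,interpolation=cv2.INTER_CUBIC)
for Y in (place(rect(.116,.066,.034),*b[:2],0,b[2]),place(rect(.2,.15,.034),*b[:2],0,b[2])):
    k=((proj(q,Y)-[230,170]+.5)*6).astype(int); cv2.polylines(im,[k],True,(0,0,255),1)
cv2.imwrite('pics/ov.png',im)
E
python3 ref.py
python3 - <<'E'
from fit import *
from scipy.optimize import minimize
np.set_printoptions(precision=4,suppress=True)
w=cap('wrist'); m=[d for d in trace(w,'mount')][0]['pixels'].astype(np.float32)
s=ctrl.read_state(); T=np.array(s['orientation']); P=np.array(s['eef_pos'])
Rm0=Ro.from_euler('z',.112).as_matrix()
X=cuboid(.11,.06,-.004,.004)
C0=P+T@[0,-.0153,.0024]
def f(q):
    R=Rm0@Ro.from_rotvec([q[4],q[3],q[2]]).as_matrix(); Y=X@R.T+C0+Rm0@[q[0],q[1],q[5]]
    return np.abs(hull(w,Y)-m)[:300].sum()+ 1e5*(q[4]**2)
best=None
for z in (-.004,0,.004):
  for pi in (-.05,0,.05):
    r=minimize(f,[0,0,0,pi,0,z],method='Nelder-Mead',options=dict(maxiter=900,initial_simplex=np.array([[0,0,0,pi,0,z]]+[list(np.array([0,0,0,pi,0,z])+np.eye(6)[i]*[.004,.004,.03,.05,.02,.004][i]) for i in range(6)])))
    print(r.fun,r.x)
print(C0)
E
```

```text
scene pin pred [314.6756 236.7403] got 314.0188953488372 236.82776162790697 1376.0 world err mm [-0.6785 -1.5844]
scene pin pred [278.6034 198.6774] got 277.37296416938113 197.55211726384366 1842.0 world err mm [-5.1905 -0.9358]
top pin pred [327.0026 261.0614] got nan nan 0.0 world err mm [nan nan]
top pin pred [335.6062 328.0228] got nan nan 0.0 world err mm [nan nan]
centre px [296.5408 221.5663]
176.4128561381743 [ 0.0002  0.0007  0.0072 -0.0164 -0.0013 -0.0026]
140.5057600657487 [ 0.      0.0007  0.0109 -0.0207 -0.0002 -0.0023]
162.12528876047827 [ 0.0001  0.0008  0.0114  0.0454  0.0001 -0.0039]
149.93750627870662 [ 0.0001  0.0007  0.0094 -0.0465 -0.     -0.0012]
146.08218366678528 [ 0.0001  0.0008  0.0126 -0.0203  0.0049 -0.0021]
199.7514310582602 [-0.0001  0.0008  0.0107  0.0693  0.0114 -0.0048]
143.24906588060642 [ 0.      0.0008  0.0112 -0.0095  0.0052 -0.0025]
193.39138340825156 [-0.0001  0.0008  0.0125  0.0639  0.0117 -0.0045]
156.9544678851258 [ 0.      0.0007  0.0088  0.0415  0.0066 -0.0044]
[0.4721 0.0267 0.2016]ref.py:11: RuntimeWarning: invalid value encountered in scalar divide
  w=np.clip(np.median(a)-12-a,0,None); yy,xx=np.mgrid[-r:r+1,-r:r+1]; return u+(w*xx).sum()/w.sum(),v+(w*yy).sum()/w.sum(),w.sum()
```

View pics/ov.png

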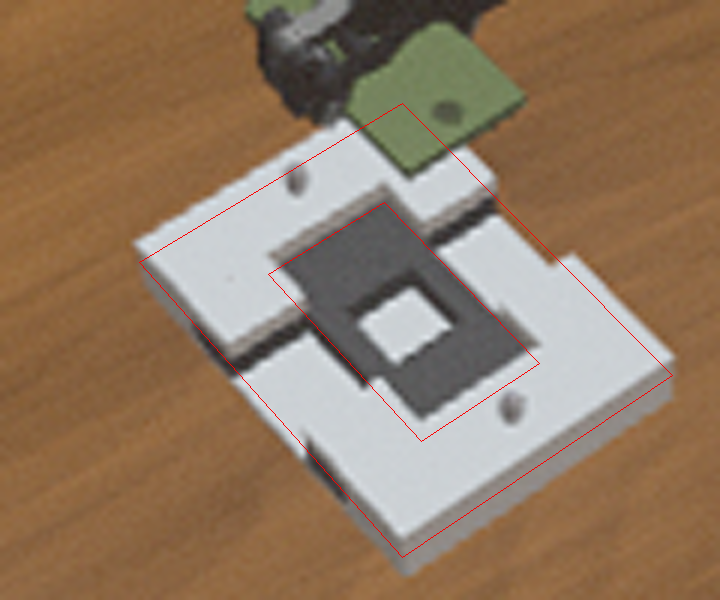

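That overlay was drawn at half the true z, a bug in `rect()`. The pins, at about (279,199.5) and (315,237.5), agree with the fitted box pose to about 1 px. In the hand the mount is within 1 mm and about 0.01 rad. I'll lower to just above home.

```bash
sed -i 's|\[-sx,sy,z\]\])/2+\[0,0,0\]|[-sx,sy,z]])/[2,2,1]|' fit.py
python3 -m creep '[[[0,0,-0.008],[0,-1,-50],0],[[0,0,-0.008],[0,-1,-90],0],[[0,0,-0.008],[0,-1,-115],0],[[0,0,-0.008],[0,-1,-135],0],[[0,0,-0.008],[0,-1,-148],0],[[0,0,-0.008],[0,-1,-154],0],[[0,0,-0.008],[0,-1,-154],0]]'
python3 - <<'E'
from fit import *
q=cap('scene');im=q['img'][170:270,230:350,::-1].copy(); im=cv2.resize(im,None,fx=5,fy=5,interpolation=cv2.INTER_CUBIC)
s=ctrl.read_state(); T=np.array(s['orientation']); C=np.array(s['eef_pos'])+T@[0,-.0153,.0024]+[0,.0007,-.0023]; print(C)
b=(.4725,.0262,.112)
for Y,c in ((place(rect(.116,.066,.034),*b[:2],0,b[2]),(0,0,255)),(place(rect(.2,.15,.034),*b[:2],0,b[2]),(0,0,255)),(place(rect(.11,.06,.004),*C,.115),(255,0,0))):
    cv2.polylines(im,[((proj(q,Y)-[230,170]+.5)*5).astype(int)],True,c,1)
cv2.imwrite('pics/ov2.png',im)
E
```

```text
time_s: 10.98
eef_pos: [0.4695, 0.0253, 0.0326]
orientation: [[-0.105, -0.337, -0.935], [0.994, -0.038, -0.098], [-0.002, -0.941, 0.339]]
ft_force: [0.3, -0.3, -5.3]
grip_width: 0.0583
[0.47261578 0.02641844 0.04585587]
```

View pics/ov2.png

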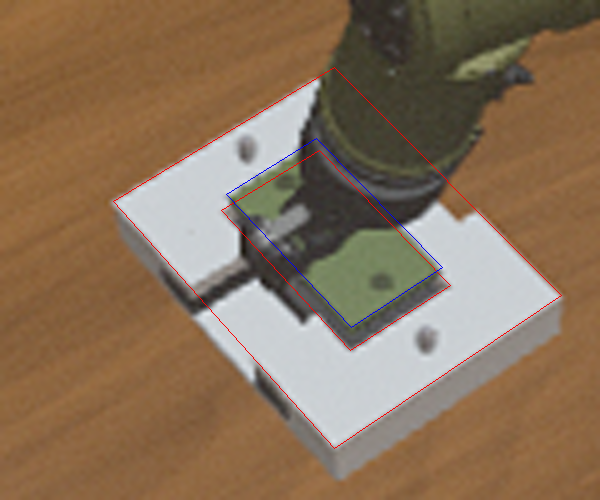

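The overlay (red box model, blue mount) fits the picture well. The mount lies inside the recess outline and about 20 mm above home. Now I'll lower it slowly.

```bash
python3 -m creep '[[[0,0,0],[0,0,-5],0],[[0,0,0],[0,0,-9],0],[[0,0,0],[0,0,-12],0],[[0,0,0],[0,0,-14],0],[[0,0,0],[0,0,-16],0],[[0,0,0],[0,0,-17],0],[[0,0,0],[0,0,-17],0]]'
```

```text
time_s: 11.9
eef_pos: [0.4698, 0.0254, 0.0195]
orientation: [[-0.105, -0.339, -0.935], [0.994, -0.036, -0.099], [-0.0, -0.94, 0.341]]
ft_force: [-4.3, 0.4, 19.7]
grip_width: 0.0579
```

```bash
python3 -m creep '[[[0,0,0],[0,0,-1],0],[[0,0,0],[0,0,-2],0],[[0,0,0],[0,0,-2],0],[[0,0,0],[0,0,-2],0]]'
```

```text
time_s: 12.4
eef_pos: [0.4698, 0.0254, 0.0196]
orientation: [[-0.105, -0.34, -0.935], [0.994, -0.035, -0.099], [0.0, -0.94, 0.342]]
ft_force: [-3.1, 0.3, 14.1]
grip_width: 0.0583
```

Contact came about 7 mm early by my estimate, so I'll look.

Run:
```python
from fit import *
q=cap('scene');w=cap('wrist')
im=cv2.resize(q['img'][185:255,245:335,::-1],(514,400),interpolation=cv2.INTER_CUBIC)
wi=w['img'][60:460,180:460,::-1].copy()
b=(.4725,.0262,.112)
for p,o,f,img in ((q,(245,185),514/90,im),(w,(180,60),1,wi)):
  for Y,c in ((place(rect(.116,.066,.034),*b[:2],0,b[2]),(0,0,255)),(place(rect(.11,.06,.03),*b[:2],0,b[2]),(255,0,0))):
    cv2.polylines(img,[((proj(p,Y)-o+.5)*f).astype(int)],True,c,1)
cv2.imwrite('pics/ov3.png',np.hstack([im,wi]))
```

```text
(no output)
```

View pics/ov3.png

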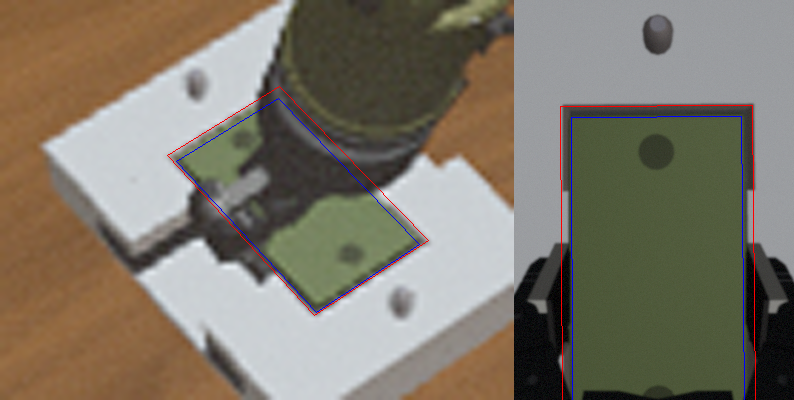

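```bash
cat > mf.py <<'E'
from fit import *
np.set_printoptions(precision=4,suppress=True)
w=cap('wrist'); m=trace(w,'mount')[0]['pixels'].astype(np.float32)
Rm0=Ro.from_euler('z',.112).as_matrix(); X=cuboid(.11,.06,-.004,.004)
def f(q,pi):
    R=Rm0@Ro.from_rotvec([0,pi,q[2]]).as_matrix(); return np.abs(hull(w,X@R.T+[.4725,.0262,.026]+Rm0@[q[0],q[1],q[3]])-m)[:330].sum()
for pi in (-.12,-.08,-.04,0,.04):
    r=min((minimize(f,[0,0,0,z],args=(pi,),method='Nelder-Mead',options=dict(initial_simplex=np.array([[0,0,0,z]]+[list(np.array([0,0,0,z])+np.eye(4)[i]*[.003,.003,.02,.003][i]) for i in range(4)]))) for z in (0,.004)),key=lambda r:r.fun)
    print(pi,r.fun,r.x, 'near end z',r.x[3]+.055*np.sin(pi))
E
python3 mf.py
```

```text
-0.12 454.375 [-0.0003 -0.     -0.0026  0.0091] near end z 0.002520764146632595
-0.08 347.125 [0.0001 0.0002 0.0046 0.0082] near end z 0.0038504870807037636
-0.04 271.0 [0.0002 0.0002 0.0038 0.0069] near end z 0.004745982692844366
0 239.4375 [0.0002 0.0001 0.0028 0.0056] near end z 0.005587833706903243
0.04 212.8125 [0.0002 0.0001 0.0032 0.0044] near end z 0.006598916773674643
```

The plate is level and centred but about 5.6 mm high. The fingertips must be resting on the 3 mm strip of recess floor beside the plate, because my grip is too deep. Letting go here would drop it, so I'll take it back to the stand and re-grip shallower and square to the plate.

Run:
```python
from h import *
R=np.array([[.004,.643,-.765],[1,-.002,.004],[.002,-.765,-.643]])
rel(R,[.5192-.001,.3041,.0758+.0005])
```

```text
turn [ 0.054 -1.047 -0.1  ] shift [ 48.4 278.7  56.6]
```

```bash
python3 -m creep '[[[0,0,0],[0,0,20],0],[[0,0,0],[0,0,70],0],[[0,0,0],[0,0,125],0],[[0.054,-1.047,-0.1],[5,40,165],0],[[0.054,-1.047,-0.1],[10,90,185],0],[[0.054,-1.047,-0.1],[12,140,190],0],[[0.054,-1.047,-0.1],[12,190,190],0],[[0.054,-1.047,-0.1],[12,240,190],0],[[0.054,-1.047,-0.1],[12,279,180],0],[[0.054,-1.047,-0.1],[12,279,150],0],[[0.054,-1.047,-0.1],[12,279,110],0],[[0.054,-1.047,-0.1],[12,279,85],0],[[0.054,-1.047,-0.1],[12,279,78],0],[[0.054,-1.047,-0.1],[22,279,72],0],[[0.054,-1.047,-0.1],[32,279,66],0],[[0.054,-1.047,-0.1],[40,279,62],0],[[0.054,-1.047,-0.1],[45,279,59],0],[[0.054,-1.047,-0.1],[48,279,57],0],[[0.054,-1.047,-0.1],[48,279,57],0]]'
python3 - <<'E'
from fit import *
w=cap('wrist')
m=trace(w,'mount')[0]['pixels'].astype(np.float32)
f=fit([(w,m*(np.arange(480)[:,None]<330))],cuboid(.11,.06,-.004,.004),.086,(.5075,.303,(0,)),RM);print(f)
E
```

```text
time_s: 14.98
eef_pos: [0.5179, 0.3043, 0.0766]
orientation: [[0.004, 0.644, -0.765], [1.0, -0.002, 0.004], [0.001, -0.765, -0.644]]
ft_force: [1.0, 0.0, -4.6]
grip_width: 0.0583
(array([ 0.5071078 ,  0.30470595, -0.00189442]), np.float64(0.9832744598388672))
```

```bash
python3 -m creep '[[[0,0,0],[1,0,-1],0],[[0,0,0],[2,0,-2],0],[[0,0,0],[2,0,-3],0],[[0,0,0],[2,0,-3],0]]'
```

```text
time_s: 15.58
eef_pos: [0.5193, 0.3049, 0.0758]
orientation: [[0.004, 0.646, -0.764], [1.0, -0.002, 0.004], [0.002, -0.764, -0.646]]
ft_force: [-19.0, -6.4, 16.5]
grip_width: 0.0582
```

The mount is back against the rails and ledges. I'll release it, square up the tool (60° tilt), back off, and then check.

```bash
python3 -m creep '[[[0,0,0],[0,0,0],0],[[0,0,0],[0,0,0],75],[[0,0,0],[0,0,0],90],[[0,0,0],[0,0,0],100],[[0,0,0],[0,0,0],100],[[0,-0.17,0],[-4,0,3],100],[[0,-0.346,0],[-5,0,6],100],[[0,-0.346,0],[-5,0,6],100],[[0,-0.346,0],[-5,0,6],100]]'
python3 - <<'E'
from fit import *
w=cap('wrist','w5');q=cap('scene');t=cap('top')
print(ctrl.read_state()['joints'])
m=trace(w,'mount')[0]['pixels'].astype(np.float32)
k=(np.arange(480)<330)[:,None]; ys,xs=np.nonzero(m*k); print(ys.min(),xs.min(),xs.max())
X=cuboid(.11,.06,-.004,.004)
def f(v): return np.abs(hull(w,place(X,v[0],v[1],v[3],v[2],RM))-m)[:330].sum()
for z in(.084,.088):
  r=minimize(f,[.5075,.304,0,z],method='Nelder-Mead',options=dict(initial_simplex=[[.5075,.304,0,z],[.5105,.304,0,z],[.5075,.307,0,z],[.5075,.304,.03,z],[.5075,.304,0,z+.003]]));print(r.x,r.fun)
E
```

```text
time_s: 16.7
eef_pos: [0.5126, 0.3049, 0.0796]
orientation: [[0.0, 0.865, -0.502], [1.0, -0.001, -0.001], [-0.002, -0.502, -0.865]]
ft_force: [0.4, -0.5, 0.7]
grip_width: 0.0854
[-1.04740184  0.23022926 -0.00808376  2.38120306  1.72092568  0.8698699
 -0.95903848]
185 231 418
[0.50940878 0.30586299 0.00401592 0.08474967] 824.1875
[0.50957003 0.3059065  0.00523102 0.08485684] 821.1875
```

The 60° tilt is reached. I'll centre the grip along the plate (+3 mm) and close.

```bash
python3 -m creep '[[[0,0,0],[2,0,2.5],100],[[0,0,0],[2,0,2.5],100],[[0,0,0],[2,0,2.5],75],[[0,0,0],[2,0,2.5],50],[[0,0,0],[2,0,2.5],0],[[0,0,0],[2,0,2.5],0],[[0,0,0],[2,0,2.5],0],[[0,0,0],[-3,0,4.5],0],[[0,0,0],[-7,0,7],0],[[0,0,0],[-7,0,7],0]]' 60
python3 - <<'E'
from h import *
s=ctrl.read_state();print(s['ft_force'],s['torque'],s['joints'])
E
```

```text
time_s: 18.15
eef_pos: [0.5087, 0.3046, 0.0904]
orientation: [[0.006, 0.867, -0.498], [1.0, -0.003, 0.007], [0.004, -0.498, -0.867]]
ft_force: [4.6, -1.0, -0.2]
grip_width: 0.0577
[ 4.56801127 -0.99820693 -0.20314532] [-0.17312454  0.31191294  0.02308123] [-1.05519657  0.20461388 -0.01655731  2.38852892  1.6923147   0.8786785
 -0.9354596 ]
```

```bash
python3 -m creep '[[[0,0,0],[-8,0,5],0],[[0,0,0],[-18,0,11],0],[[0,0,0],[-26,0,22],0],[[0,0,0],[-26,0,50],0],[[0,0,0],[-26,0,95],0],[[0,0,0],[-26,0,95],0]]'
python3 - <<'E'
from fit import *
np.set_printoptions(precision=4,suppress=True)
w=cap('wrist','w6');q=cap('scene','s6')
s=ctrl.read_state();T=np.array(s['orientation']);P=np.array(s['eef_pos']);print(s['ft_force'],s['joints'])
m=trace(w,'mount')[0]['pixels'].astype(np.float32)
ys,xs=np.nonzero(m);print(ys.min(),ys.max(),xs.min(),xs.max(),m.sum())
X=cuboid(.11,.06,-.004,.004)
# mount axes in tool: z=-Ty, y=Tx -> x=y×z
R0=np.c_[np.cross(T[:,0],-T[:,1]),T[:,0],-T[:,1]]
def f(v): return np.abs(hull(w,X@(R0@Ro.from_rotvec([0,v[4],v[2]]).as_matrix()).T+P+R0@[v[0],v[1],v[3]])-m)[:330].sum()
for z in(.002,.008):
 for pi in (-.06,0,.06):
  a=np.array([0,0,0,z,pi]); r=minimize(f,a,method='Nelder-Mead',options=dict(maxiter=800,initial_simplex=np.vstack([a,a+np.diag([.003,.003,.03,.003,.04])])));print(r.x,r.fun)
E
```

```text
time_s: 18.9
eef_pos: [0.4823, 0.3063, 0.1883]
orientation: [[0.005, 0.868, -0.497], [1.0, 0.001, 0.012], [0.011, -0.497, -0.868]]
ft_force: [-0.8, 0.2, -5.2]
grip_width: 0.0577
[-1.1892 -0.4407 -4.8833] [-1.0796 -0.0504 -0.0577  2.3794  1.4236  0.917  -0.5971]
0 19 460 542 1186.0
[ 0.1306  0.0135 -0.195  -0.0869 -0.1114] 1186.0
[ 0.1253  0.022  -0.23   -0.0836 -0.0773] 1186.0
[ 0.1253 -0.023  -0.2986 -0.0836 -0.0173] 1186.0
[ 0.1203 -0.0497  0.2105 -0.0632 -0.1101] 1186.0
[ 0.1253 -0.0299  0.2198 -0.0776 -0.0773] 1186.0
[ 0.1253 -0.0299  0.2198 -0.0776 -0.0173] 1186.0
```

```bash
cat > hf.py <<'E'
from fit import *
np.set_printoptions(precision=4,suppress=True)
w=cap('wrist')
s=ctrl.read_state();T=np.array(s['orientation']);P=np.array(s['eef_pos'])
L=trace(w,'mount');print([(round(d['p'],2),d['pixels'].sum()) for d in L])
m=max((d['pixels'] for d in L),key=lambda a:a.sum()).astype(np.float32)
X=cuboid(.11,.06,-.004,.004)
R0=np.c_[np.cross(T[:,0],-T[:,1]),T[:,0],-T[:,1]]
def f(v): return np.abs(hull(w,X@(R0@Ro.from_rotvec([0,v[4],v[2]]).as_matrix()).T+P+R0@[v[0],v[1],v[3]])-m)[:330].sum()
for z in(.002,.008):
 for pi in (-.06,0,.06):
  a=np.array([0,0,0,z,pi]); r=minimize(f,a,method='Nelder-Mead',options=dict(maxiter=800,initial_simplex=np.vstack([a,a+np.diag([.003,.003,.03,.003,.04])])));print(r.x,r.fun)
E
python3 hf.py
python3 - <<'E'
from h import *
b=.112
R=tool([-np.sin(b),np.cos(b),0],[0,0,-1])
rel(R,[.4725,.0262,.16])
E
```

```text
[(0.73, np.int64(2007)), (0.67, np.int64(48871))]
[-0.0047  0.0006  0.0094  0.0067 -0.0206] 349.25
[-0.0047  0.0005  0.0059  0.0051  0.0306] 349.125
[-0.0049  0.0006  0.0055  0.0034  0.0897] 414.75
[-0.0047  0.0005  0.006   0.0058  0.0172] 347.9375
[-0.0047  0.0005  0.0072  0.0044  0.0481] 360.375
[-0.005   0.0011  0.0302  0.0046  0.0753] 639.3125
turn [-0.056  1.045  0.108] shift [  -9.3 -277.4  -22.9]
```

```bash
python3 -m creep '[[[0,0,0],[-8,-20,40],0],[[-0.055,1.045,0.101],[-8,-60,55],0],[[-0.055,1.045,0.101],[-8,-110,60],0],[[-0.055,1.045,0.101],[-5,-160,60],0],[[-0.055,1.045,0.101],[-5,-210,50],0],[[-0.055,1.045,0.101],[-5,-250,30],0],[[-0.055,1.045,0.101],[-5,-277,0],0],[[-0.055,1.045,0.101],[-5,-277,-40],0],[[-0.055,1.045,0.101],[-5,-277,-80],0],[[-0.055,1.045,0.101],[-5,-277,-100],0],[[-0.055,1.045,0.101],[-5,-277,-110],0],[[-0.055,1.045,0.101],[-5,-277,-110],0]]'
python3 - <<'E'
from fit import *
s=ctrl.read_state();print(s['joints'])
q=cap('scene');w=cap('wrist')
im=cv2.resize(q['img'][185:255,245:335,::-1],(514,400),interpolation=cv2.INTER_CUBIC)
wi=w['img'][60:460,180:460,::-1].copy()
b=(.4725,.0262,.112); P=s['eef_pos']; T=np.array(s['orientation']); C=P+T@[0,-.0055,0]+np.array([-.0047,0,0]); print('C',C)
for p,o,f,img in ((q,(245,185),514/90,im),(w,(180,60),1,wi)):
  for Y,c in ((place(rect(.116,.066,.034),*b[:2],0,b[2]),(0,0,255)),(place(rect(.11,.06,.004),*C,b[2]),(255,0,0))):
    cv2.polylines(img,[((proj(p,Y)-o+.5)*f).astype(int)],True,c,1)
cv2.imwrite('pics/ov4.png',np.hstack([im,wi]))
E
python3 hf.py
```

```text
time_s: 20.65
eef_pos: [0.4755, 0.0265, 0.072]
orientation: [[-0.106, -0.002, -0.994], [0.994, -0.003, -0.106], [-0.003, -1.0, 0.002]]
ft_force: [-0.5, 0.0, -4.7]
grip_width: 0.0576
[-0.46363214  0.09985325  0.3674311   2.06310069 -0.03936999  0.98808237
  1.60137341]
C [0.47084937 0.02656365 0.07754709]
[(0.83, np.int64(49209))]
[-0.0049  0.0004  0.0069  0.0047  0.0069] 326.125
[-0.0049  0.0004  0.0046  0.0037  0.0429] 318.6875
[-0.0051  0.0005  0.0069  0.0028  0.0888] 373.625
[-0.0049  0.0004  0.0076  0.0061 -0.0289] 369.4375
[-0.0049  0.0005  0.0096  0.0037  0.0417] 329.1875
[-0.0055  0.0006  0.0112  0.0011  0.1476] 513.6875
```

View pics/ov4.png

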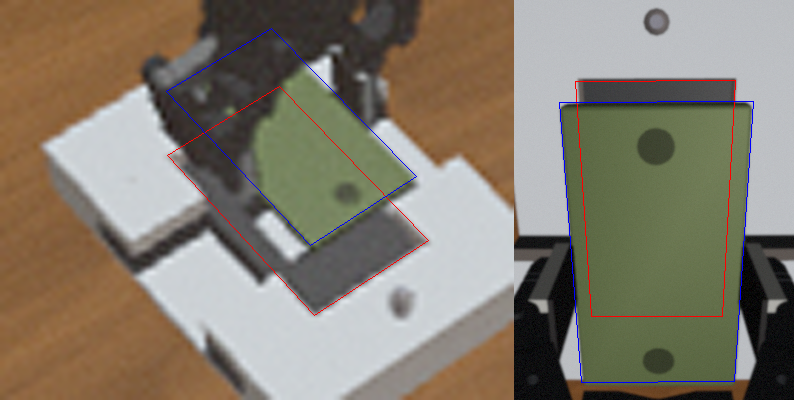

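The overlay matches: the plate is level, and the recess outline lines up. I'll shift +2 mm in x and lower it, gently at the end.

```bash
python3 -m creep '[[[0,0,0],[2,0,-15],0],[[0,0,0],[2,0,-27],0],[[0,0,0],[2,0,-36],0],[[0,0,0],[2,0,-41],0],[[0,0,0],[2,0,-44],0],[[0,0,0],[2,0,-46],0],[[0,0,0],[2,0,-48],0],[[0,0,0],[2,0,-49],0],[[0,0,0],[2,0,-49],0]]'; python3 mf.py
```

```text
time_s: 21.98
eef_pos: [0.4792, 0.0269, 0.0253]
orientation: [[-0.106, 0.003, -0.994], [0.994, -0.001, -0.106], [-0.001, -1.0, -0.002]]
ft_force: [-2.3, -1.5, -4.5]
grip_width: 0.0579
-0.12 510.3125 [0.0022 0.0007 0.0013 0.0072] near end z 0.0005753572650537752
-0.08 420.0625 [0.0024 0.0006 0.0036 0.0057] near end z 0.0012643484393211222
-0.04 346.375 [0.0026 0.0007 0.0042 0.0044] near end z 0.0022298183118431903
0 299.6875 [0.0026 0.0007 0.0039 0.0035] near end z 0.0034754351571293918
0.04 330.8125 [ 0.0027  0.0004 -0.0037  0.002 ] near end z 0.004206141252508763
```

```bash
python3 -m creep '[[[0,0,0],[-2.5,-1,0],0],[[0,0,0],[-2.5,-1,-1],0],[[0,0,0],[-2.5,-1,-2],0],[[0,0,0],[-2.5,-1,-3],0],[[0,0,0],[-2.5,-1,-4],0],[[0,0,0],[-2.5,-1,-5],0],[[0,0,0],[-2.5,-1,-5],0]]'; python3 mf.py
```

```text
time_s: 22.95
eef_pos: [0.4766, 0.0259, 0.0202]
orientation: [[-0.106, 0.002, -0.994], [0.994, -0.001, -0.106], [-0.001, -1.0, -0.002]]
ft_force: [-0.6, 0.5, -5.3]
grip_width: 0.0575
-0.12 535.5625 [-0.0006 -0.0001  0.0026  0.0022] near end z -0.004379376375398073
-0.08 435.0625 [-0.0003 -0.0001  0.0053  0.0009] near end z -0.0034967297516360365
-0.04 352.4375 [-0.0001 -0.0002  0.0023 -0.0004] near end z -0.0026455813376805182
0 311.1875 [-0.0001 -0.0002  0.0031 -0.0016] near end z -0.0015501213414765487
0.04 321.3125 [-0.0001 -0.0002 -0.0005 -0.0026] near end z -0.00038150925407044083
```

```bash
python3 -m creep '[[[0,0,0],[0,0,-1],0],[[0,0,0],[0,0,-2],0],[[0,0,0],[0,0,-2],0]]';  python3 -m creep '[[[0,0,0],[0,0,-1],0],[[0,0,0],[0,0,-2],0],[[0,0,0],[0,0,-2],0]]'
```

```text
time_s: 23.42
eef_pos: [0.4769, 0.026, 0.0193]
orientation: [[-0.106, 0.002, -0.994], [0.994, -0.001, -0.106], [-0.001, -1.0, -0.002]]
ft_force: [-3.5, 0.2, 5.8]
grip_width: 0.0576
time_s: 23.8
eef_pos: [0.4769, 0.026, 0.0192]
orientation: [[-0.106, 0.001, -0.994], [0.994, -0.0, -0.106], [-0.0, -1.0, -0.001]]
ft_force: [-7.0, 0.7, 15.5]
grip_width: 0.0579
```

The plate is at home height by the fit, with firm contact. I'll release gently and lift off.

```bash
python3 -m creep '[[[0,0,0],[0,0,0],0],[[0,0,0],[0,0,0],69],[[0,0,0],[0,0,0],72],[[0,0,0],[0,0,0],80],[[0,0,0],[0,0,0],90],[[0,0,0],[0,0,0],90],[[0,0,0],[0,0,20],90],[[0,0,0],[0,0,60],90],[[0,0,0],[0,0,110],90],[[0,0,0],[0,0,150],90],[[0,0,0],[0,0,150],90]]' 20; python3 mf.py
```

```text
time_s: 25.18
eef_pos: [0.4794, 0.0263, 0.1728]
orientation: [[-0.106, 0.009, -0.994], [0.994, 0.002, -0.106], [0.001, -1.0, -0.009]]
ft_force: [-0.2, -0.2, -0.4]
grip_width: 0.077
-0.12 327.4375 [ 0.0001  0.0003  0.011  -0.0046] near end z -0.011159020373984564
-0.08 195.4375 [-0.0001  0.0003  0.0006 -0.0045] near end z -0.008853984358769544
-0.04 133.625 [ 0.0001  0.0002  0.0014 -0.0039] near end z -0.006073541264728966
0 123.375 [ 0.0001  0.0002  0.0018 -0.002 ] near end z -0.001994805528217624
0.04 177.375 [-0.0001  0.0002  0.0037 -0.0004] near end z 0.0017781976456581095
```

The mount is home: level, centred to about 0.3 mm, and unchanged by the release. Next I'll measure the pins precisely with the wrist camera.

```bash
cat > pins.py <<'E'
from fit import *
np.set_printoptions(precision=4,suppress=True)
def darkblob(p,X,r,sgn=1):
    g=cv2.cvtColor(p['img'],cv2.COLOR_RGB2GRAY).astype(float); u,v=np.round(proj(p,X)[0]).astype(int)
    if not(r<u<639-r and r<v<479-r): return None
    a=g[v-r:v+r+1,u-r:u+r+1]; t=(np.percentile(a,80)+np.percentile(a,1))/2
    n,l,st,c=cv2.connectedComponentsWithStats((a<t).astype(np.uint8)); 
    ok=[i for i in range(1,n) if st[i,0]>0 and st[i,1]>0 and st[i,0]+st[i,2]<2*r+1 and st[i,1]+st[i,3]<2*r+1]
    if not ok: return None
    i=max(ok,key=lambda i:st[i,4]); return c[i]+[u-r,v-r],st[i,4]
if __name__=='__main__':
    w=cap('wrist','w7'); b=(.4725,.0262,.112)
    RC,tc=RT(w);print('cam',-RC.T@tc)
    for x in(.08,-.08):
        X=place(np.array([[x,0,.042]]),*b[:2],0,b[2]); print(x,X,proj(w,X),darkblob(w,X,22))
        r=darkblob(w,X,22)
        if r: print('err mm',(atz(w,*r[0],.042)-X)*1000)
E
python3 pins.py
```

```text
cam [0.3954 0.0178 0.3106]
0.08 [[0.552  0.0351 0.042 ]] [[323.9018 323.6802]] (array([324.3913, 319.7488]), np.int32(207))
err mm [[-3.1828  0.0057 -0.    ]]
-0.08 [[0.393  0.0173 0.042 ]] [[322.5721  85.5275]] (array([323.7183,  83.9765]), np.int32(213))
err mm [[-0.9452  0.5821 -0.    ]]
```

```bash
python3 -m creep '[[[0,0,0],[40,4,20],90],[[0,0,0],[77,8,30],90],[[0,0,0],[77,8,30],90],[[0,0,0],[77,8,30],90]]'; python3 pins.py
python3 - <<'E'
from h import *
w=cv2.imread('pics/w7.png'); c=[]
for v in (0,):pass
cv2.imwrite('pics/w7c.png',w)
b=.196
rel(tool([-np.sin(b),np.cos(b),0],[0,0,-1]),[.5477+.09*np.cos(b),-.3011+.09*np.sin(b),.21])
E
```

```text
time_s: 25.82
eef_pos: [0.5518, 0.0336, 0.1964]
orientation: [[-0.106, -0.004, -0.994], [0.994, -0.002, -0.106], [-0.001, -1.0, 0.004]]
ft_force: [1.0, -0.4, 0.6]
grip_width: 0.0767
cam [0.4712 0.0256 0.3383]
0.08 [[0.552  0.0351 0.042 ]] [[324.6919 211.986 ]] (array([325.131 , 209.6012]), np.int32(168))
err mm [[-1.7815  0.1223 -0.    ]]
-0.08 [[0.393  0.0173 0.042 ]] [[323.4505 -41.5346]] None
turn [ 0.001 -0.003  0.09 ] shift [  84.2 -317.2   13.3]
```

```bash
python3 -m creep '[[[0,0,0.09],[-4,-60,0],90],[[0,0,0.09],[-4,-120,0],90],[[0,0,0.09],[-4,-180,0],90],[[0,0,0.09],[-4,-240,0],90],[[0,0,0.09],[-4,-300,0],90],[[0,0,0.09],[-4,-335,-6],90],[[0,0,0.09],[-4,-335,-6],90],[[0,0,0.09],[-4,-335,-6],90]]'
cat > cov.py <<'E'
from pins import *
w=cap('wrist','w8'); b=(.5477,-.3011,.196); E=[]
for x in(.08,-.08):
    X=place(np.array([[x,0,.004]]),*b[:2],0,b[2]); r=darkblob(w,X,20); print(x,proj(w,X),r)
    if r: e=atz(w,*r[0],.004)[:2]; E.append(e); print('err mm',(e-X[0,:2])*1000)
# grip bar: brownish pixels in ROI around centre
hsv=cv2.cvtColor(w['img'],cv2.COLOR_RGB2HSV); u,v=proj(w,[[b[0],b[1],.034]])[0].astype(int)
m=(hsv[:,:,1]>60).astype(np.uint8); n,l,st,c=cv2.connectedComponentsWithStats(m); i=l[v,u]; print('bar',st[i],c[i])
if i and st[i,4]<30000:
    k=(l==i).astype(np.float32); print(fit([(w,k)],cuboid(.07,.022,.006,.034),0,(b[0],b[1],(.196,))))
if len(E)==2:
    d=E[0]-E[1]; print('centre',(E[0]+E[1])/2,'yaw',np.arctan2(d[1],d[0]),'len',np.hypot(*d))
E
python3 cov.py
```

```text
time_s: 26.88
eef_pos: [0.5473, -0.3, 0.1902]
orientation: [[-0.196, -0.004, -0.981], [0.981, 0.0, -0.196], [0.001, -1.0, 0.004]]
ft_force: [-0.6, -0.2, 0.2]
grip_width: 0.0766
0.08 [[320.7495 293.4585]] (array([320.9372, 292.3246]), np.int32(191))
err mm [-1.0647 -0.0493]
-0.08 [[320.5365  94.1317]] (array([322.3424,  92.5153]), np.int32(295))
err mm [-1.3646  1.0697]
bar [ 307  157   30   97 2817] [321.3422 204.383 ]
(array([ 0.5473, -0.3008,  0.194 ]), np.float64(0.0981762483716011))
centre [ 0.5465 -0.3006] yaw 0.18877856857446462 len 0.16008037298325728
```

```bash
python3 -m creep '[[[0,0,-0.007],[-1,-0.5,-50],90],[[0,0,-0.007],[-1,-0.5,-95],90],[[0,0,-0.007],[-1,-0.5,-130],90],[[0,0,-0.007],[-1,-0.5,-155],80],[[0,0,-0.007],[-1,-0.5,-170],60],[[0,0,-0.007],[-1,-0.5,-176],50],[[0,0,-0.007],[-1,-0.5,-176],40],[[0,0,-0.007],[-1,-0.5,-176],0],[[0,0,-0.007],[-1,-0.5,-176],0],[[0,0,-0.007],[-1,-0.5,-176],0],[[0,0,-0.007],[-1,-0.5,-176],0],[[0,0,-0.007],[-1,-0.5,-176],0]]' 60
```

```text
time_s: 28.42
eef_pos: [0.5478, -0.3005, 0.0159]
orientation: [[-0.19, -0.001, -0.982], [0.982, -0.0, -0.19], [-0.0, -1.0, 0.001]]
ft_force: [-1.5, 0.9, 5.8]
grip_width: 0.0208
```

```bash
python3 -m creep '[[[0,0,0],[0,0,20],0],[[0,0,0],[0,0,60],0],[[0,0,-0.08],[0,30,100],0],[[0,0,-0.08],[-10,85,100],0],[[0,0,-0.08],[-25,140,100],0],[[0,0,-0.08],[-40,195,100],0],[[0,0,-0.08],[-55,250,100],0],[[0,0,-0.08],[-68,300,100],0],[[0,0,-0.08],[-75,327,95],0],[[0,0,-0.08],[-75,327,85],0],[[0,0,-0.08],[-75,327,75],0],[[0,0,-0.08],[-75,327,75],0],[[0,0,-0.08],[-75,327,75],0]]'
cat > cih.py <<'E'
from pins import *
w=cap('wrist','w9'); q=cap('scene'); s=ctrl.read_state();P=np.array(s['eef_pos']);T=np.array(s['orientation']); yaw=np.arctan2(-T[0,0],T[1,0])
zc=P[2]-.0159; b=(P[0]-.0013*np.cos(yaw),P[1]-.0013*np.sin(yaw),yaw); print('cover pred',b,zc)
for x in(-.08,.08):
    X=place(np.array([[x,0,zc+.006]]),*b[:2],0,b[2]); print(x,'px',proj(w,X))
    g=w['img'][:,:,::-1]; r=darkblob(w,X,30)
    if r: print(r,'err mm',(atz(w,*r[0],zc+.006)-X)*1000)
wi=cv2.resize(w['img'][:,:,::-1],(400,300)); im=cv2.resize(q['img'][165:265,230:363,::-1],(400,300),interpolation=cv2.INTER_CUBIC)
cv2.imwrite('pics/c9.png',np.hstack([wi,im]))
E
python3 cih.py
```

```text
time_s: 30.05
eef_pos: [0.473, 0.0255, 0.0909]
orientation: [[-0.109, -0.001, -0.994], [0.994, -0.001, -0.109], [-0.0, -1.0, 0.001]]
ft_force: [-0.0, -0.7, -1.8]
grip_width: 0.0207
cover pred (np.float64(0.47187258054698705), np.float64(0.02573913647419255), np.float64(0.10988192780074761)) 0.07520689855249227
-0.08 px [[322.6997  92.2685]]
(array([324.8272,  91.6025]), np.int32(405)) err mm [[-0.2908  0.6862  0.    ]]
0.08 px [[323.114  462.1547]]
```

In the wrist camera the near hole measures (392.1, 17.7) mm and the near pin (392.0, 17.9) mm. The yaws agree to 0.001 rad, so I'll lower it.

```bash
python3 -m creep '[[[0,0,0],[0,0,-8],0],[[0,0,0],[0,0,-14],0],[[0,0,0],[0,0,-19],0],[[0,0,0],[0,0,-23],0],[[0,0,0],[0,0,-27],0],[[0,0,0],[0,0,-30],0],[[0,0,0],[0,0,-30],0]]'; python3 cih.py
```

```text
time_s: 31.02
eef_pos: [0.473, 0.0259, 0.0609]
orientation: [[-0.11, -0.001, -0.994], [0.994, -0.0, -0.11], [-0.0, -1.0, 0.001]]
ft_force: [0.3, -0.4, -2.6]
grip_width: 0.0207
cover pred (np.float64(0.4719679547683744), np.float64(0.025782065332506647), np.float64(0.10988041780597575)) 0.045304875605363254
-0.08 px [[321.6646  92.508 ]]
(array([323.9425,  91.5824]), np.int32(522)) err mm [[-0.3796  0.7267  0.    ]]
0.08 px [[322.0877 462.4476]]
```

```bash
python3 -c "
import cv2;w=cv2.imread('pics/w9.png');q=cv2.imread('pics/c9.png');print(w[60:120:6,324].mean(1))"
```

```text
[141.         135.66666667 137.66666667  75.66666667  87.
 100.33333333  96.66666667  60.33333333 137.         125.33333333]
```

The cover's underside is already below the pin tops with no contact force, so the pins are entering. I'll seat it.

```bash
python3 -m creep '[[[0,0,0],[0,0,-3],0],[[0,0,0],[0,0,-5],0],[[0,0,0],[0,0,-7],0],[[0,0,0],[0,0,-9],0],[[0,0,0],[0,0,-10],0],[[0,0,0],[0,0,-11],0],[[0,0,0],[0,0,-11],0]]'; python3 -m creep '[[[0,0,0],[0,0,-1],0],[[0,0,0],[0,0,-2],0],[[0,0,0],[0,0,-2],0]]'
```

```text
time_s: 32.0
eef_pos: [0.4732, 0.0259, 0.0502]
orientation: [[-0.11, -0.0, -0.994], [0.994, -0.0, -0.11], [-0.0, -1.0, 0.001]]
ft_force: [-0.6, 0.1, -2.9]
grip_width: 0.0202
time_s: 32.38
eef_pos: [0.4734, 0.0259, 0.0498]
orientation: [[-0.11, -0.001, -0.994], [0.994, 0.0, -0.11], [0.001, -1.0, 0.001]]
ft_force: [-5.7, -0.8, 12.2]
grip_width: 0.0205
```

It is seated at 34 mm, with firm contact exactly at the expected height. I'll release, retreat and check.

```bash
python3 -m creep '[[[0,0,0],[0,0,0],0],[[0,0,0],[0,0,0],40],[[0,0,0],[0,0,0],60],[[0,0,0],[0,0,0],80],[[0,0,0],[0,0,0],80],[[0,0,0],[0,0,20],80],[[0,0,0],[0,0,60],80],[[0,0,0],[0,0,110],80],[[0,0,0],[0,-50,160],80],[[0,0,0],[0,-110,190],80],[[0,0,0],[0,-170,200],80],[[0,0,0],[0,-230,200],80],[[0,0,0],[0,-260,200],80],[[0,0,0],[0,-260,200],80]]' 20
python3 - <<'E'
from fit import *
np.set_printoptions(precision=4,suppress=True)
q=cap('scene');t=cap('top')
X=cuboid(.2,.15,0,.006); V=[]
for n,p in (('scene',q),('top',t)):
    L=[d for d in trace(p,'cover')];print(n,[(round(d['p'],2),np.round(d['centre']),d['pixels'].sum()) for d in L])
    for k,d in [('jar','tool_jar'),('cal','caliper'),('sam','sample_box')]:
        for e in trace(p,d)[:1]: print(' ',d,np.round(e['centre'],1))
im=[]
for p,u,v in((q,297,218),(t,332,294)):
    a=cv2.resize(p['img'][v-50:v+50,u-50:u+50,::-1],(400,400),interpolation=cv2.INTER_CUBIC)
    for z in(.034,.04): cv2.polylines(a,[((proj(p,place(rect(.2,.15,z),.4717,.0265,0,.109))-[u-50,v-50]+.5)*4).astype(int)],True,(0,0,255),1)
    im.append(a)
cv2.imwrite('pics/fin.png',np.hstack(im))
E
```

```text
time_s: 34.12
eef_pos: [0.4722, -0.2379, 0.2499]
orientation: [[-0.103, -0.001, -0.995], [0.995, -0.001, -0.103], [-0.001, -1.0, 0.001]]
ft_force: [0.3, 1.4, -0.3]
grip_width: 0.0682
scene [(0.94, array([221., 300.]), np.int64(3549))]
  tool_jar [354.9 266.1]
  caliper [311.8 361.7]
  sample_box [265.3 418.9]
top [(0.98, array([297., 331.]), np.int64(5277))]
  caliper [175.  323.6]
  sample_box [180.8 256.1]
```

View pics/fin.png

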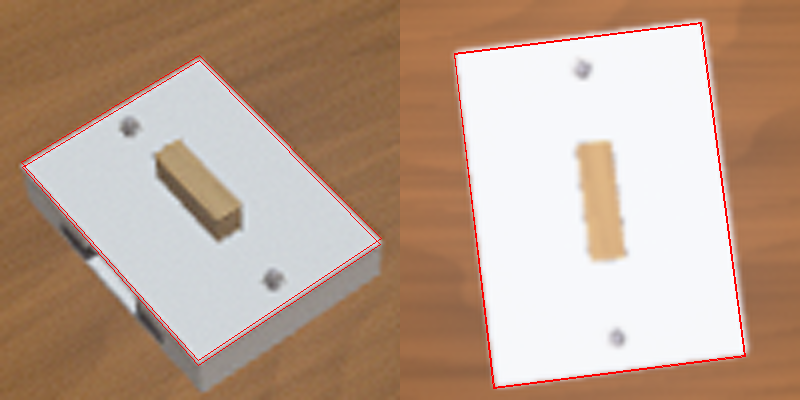

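The cover lies on the predicted seated outline in both views, and both pins show through the holes at about (129,126)/(273,280) on the left and (583,69)/(617,337) on the right. The caliper and sample box haven't moved, nor has the jar in the scene view, and the robot is clear. I'll hand in.

```bash
python3 -c "
from station import ctrl
print(ctrl.sign_off())"
```

```text
the job is handed in; nothing more can be done
None
```

The mount is in the recess with its boss down, the cover is on the box, and I handed the job in at about 34 s of the 61 s allowed.

- **Mount:** My first grip was too deep. The fingertips met the recess floor with the plate about 5.6 mm high, so I took it back to the stand instead of letting it drop. I re-gripped it shallower and square to the plate, lowered it until it touched, and released it. Afterwards it measured level and centred to about 0.3 mm. The measured height read about 2 mm below home, the same before and after release. I took that as camera bias, so the height rests on the contact force and not on an independent measurement.
- **Cover:** Before lowering, the near hole and its pin agreed to about 0.2 mm. It met the rim at 33.9 mm, against 34 mm expected. In the last pictures both pins show through the holes, and its outline matches the seated position in both camera views.
- **Bystanders:** The caliper and sample box are where they were in both views to within a few pixels. The jar is unchanged in the scene view, but the detector did not report it in the last top view.
- **Failed or disagreeing checks:** One early overlay of the box was drawn at the wrong height by a bug of mine, which I fixed. Some automatic detections of the pins and mount failed or picked the wrong thing, and I redid the ones that mattered.

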